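Try the slide case, free its bolt if it is caught, and hold the lid open

TASK

The microscope class wants to see the prepared slides in the plywood slide case: first give its lid a tug by the pull, before you touch the bolt, to learn whether the barrel bolt is caught. If it is, draw the bolt back (do not wrench the lid against it); then raise the lid by its pull to about 60 degrees, without letting it drop, and finish while still holding it there with the gripper, because the lid has no stay and falls shut. Leave the other things on the table as they are.

Things in the scene. Friction and masses are not known exactly. Their poses are not given: they have to be found in the camera images.
- case: Plywood slide case, 360 mm wide (y), 240 deep (x), 90 high, fixed; origin at the centre of its underside, x from the front (robot side) to the hinge side, y left, z up. Its 12 mm lid, top flush at z 90 mm, covers x -128 to +104, y -103 to +180 mm. Right of it (y -180 to -105) is a fixed grey top with a round hygrometer.
- lid (a joint): Lid angle in rad: 0 shut, grows as the front edge rises, stops at 1.4. About 0.6 to 0.9 kg with pull and bolt; no stay, it falls shut from every angle (4 to 6 N at the pull lift it). When the bolt is caught the lid has only 0.03 rad of play (6 mm at the pull) before the bolt stops it.
- lid_handle (a point): Centre of the lid's pull: round aluminium bar, 12 mm thick, 100 mm long along the case's y, its axis 35 mm above the lid's top, on two legs at its ends. With the lid shut it is at x -105, y +55, z 125 mm in the case frame; it swings with the lid. A bar gripped moderately can turn between the pads.
- lid_hinge (a point): Fixed point on the lid's hinge line, at x +106, y +55, z 90 mm in the case frame; the line runs along the case's y.
- bolt_knob (a point): Centre of the grip of the barrel bolt's upright knob: black, 12 mm across, 14 mm tall, on a neck 8 mm across; this point is 29 mm, the knob's top 36 mm above the lid's top. The bolt lies on the lid along the case's y, at x -85 mm. Its two barrel straps (y -100 to -80 and -29 to -11 mm) are 18 mm high above the lid.
- bolt_slide (a point): Point of the bolt on the hinge line, abreast of the knob: moves only along the case's y as the bolt slides, not as the lid swings. y -66 mm (case frame): fully shot; y -40: fully drawn, surely free, 26 mm towards +y (left, away from the keeper). Stops at both ends, 1.5 N friction, stays where left. It starts anywhere between.
- keeper_top (a point): Top centre of the bolt's keeper, a closed steel box 30 x 28 mm, 24 mm high, on the fixed grey top at x -85, y -120 mm (case frame). It hides the bolt's tip, so only a tug tells surely whether the bolt is caught.
- forceps: steel forceps, 135 mm, lying in front of the case; origin at the underside
- petri: closed petri dish with a leaf, 92 mm across, 15 mm high; origin at the underside
- dropper: amber dropper bottle, 34 mm across, 75 mm high; origin at the underside
- mailer: blue slide mailer box, 85 x 34 x 22 mm; origin at the underside
- magnifier: hand magnifier, 145 mm long, lying right of the case; origin at the underside
- eyepiece: spare microscope eyepiece, 33 mm across, 37 mm high, standing on the fixed grey top of the case behind the hygrometer; origin at its underside
Not all that is in view belongs to the job. What is shaped like the magnifier but blue is not meant.

How it is judged:
By the outcome, as a careful person would: the job done as asked, in the order asked, and still so for the second after the job is handed in, while the arm keeps its last pose, push and grip.
It also fails if it takes over 51 s, if anything falls off the work surface, if the arm or the gripper's body presses on something with over 40 N, if the wrist force passes 120 N, or if a joint passes its speed limit or range.

ROBOT

A 6-joint arm with a two-finger parallel gripper is mounted at the origin on the work surface. World frame = base frame: x ahead of the robot, y to its left, z up, the work surface at z = 0. Lengths are in m, angles in rad, forces in N, time in s.
With the tool pointing down it reaches from about 0.425 to 0.95 m from the base axis. Payload 3.5 kg.
Tool frame: the origin (TCP) lies midway between the tips of the shut fingers; the grasp point (between the pads) lies 19 mm behind it; z points along the fingers, y is the line along which they close (so a half turn about z gives the same grasp; the last joint's range is limited). The gripper opens to 85 mm and grips with 20 to 120 N. Pads are 22 mm wide; open, the fingers measure 114 mm over their backs; the gripper's body (76 mm by 85 mm) begins 54 mm behind the grasp point. The pads swing forward as they close: fully open they stand 13 mm farther back than shut.
Start: joints at [-1.488, 0.286, 1.577, -0, 1.279, -0.15], TCP at [0.156, -0.657, 0.196] pointing down, gripper open.
Joint ranges: [-2.77, 2.77], [-0.9, 2.22], [0.21, 2.48], [-1.53, 4.67], [0.24, 2.81], [-2.84, 2.84]. Speed limits (rad/s): [2.79, 2.79, 3.14, 3.14, 3.14, 3.14].

INTERFACE

Orientations are given as a unit quaternion [w, x, y, z].
In Python, from workcell import status, vision, job, recognise, cut_out, mark_of gives the robot as it stands.
- The arm moves only by the tool move_arm, never from a script. Its arguments are lists of equal length, an entry for each row: "offset": the shift along the tool's x, y, z in m, a list of three; "turn": the turn about the tool's z in rad; "hand": the finger opening in m, from 0 to 0.0854. A call has 1 to 20 rows; each row shifts and turns the commanded pose from where the row before left it, along the tool's axes as they then stand; what a row does not reach is not made up. A row lasts 1/12 s, in which the tool goes at most 41.7 mm and 7.16 degrees, less where a joint would pass 70% of its speed; a pose out of reach is approached as far as the arm can. A call with a gripper value outside its range is refused whole. The fingers move at their own pace and stop on an object; "grip_force" is the grip in N (left out, the last holds). Time passes only in rows, so rows that do not move let the fingers close. It gives the time, the measured TCP pose, the force, the opening and the grip force at its end, in the units of the state.
- status.get_obs(): the state, without advancing time (a new reading comes with each control period).
- vision.get_image(name): name is "scene" or "side" or "wrist"; returns a dict with "pixels" (400x640x3 uint8, red, green, blue), "fx", "fy", "cx", "cy" (pixels), "pose" (4x4, takes a point from camera to world coordinates); the wrist camera has in their place "mount" (4x4, takes a point from camera to tool coordinates, whose origin is the TCP and whose axes are the flange's). Camera axes: x right, y up, looking along -z (the intrinsics and any distortion apply to the point x, -y, -z); pixel columns grow to the right and rows downward; lengths in m; the calibration is good to about 2 mm. A picture is of the moment at which its call begins: read the wrist's pose just before it. There is no depth.
- job.finish_job(): hands the job in; it is judged then, once.
Trained networks look in a picture, given as the dict that the camera call returned (one of the last four; its "shot" number tells which), for a name from the list of things; names that differ only in an ending like _2 or _b are one class to them, and where a whole thing is asked for, a point or a joint stands for the part that bears it (a point fixed in the world has none). Each returns a list of dicts, best first, with "score" (0 to 1); they miss things now and then, are a little off and sometimes report something else, mostly with a low value. They report only what shows in the picture. A call takes as long as a camera call. They do not tell look-alikes from the thing itself.
- recognise(picture, target): "point" ([x, y, z] in m, in world coordinates, good to about 4 mm: the middle of the surface that is visible of it).
- cut_out(picture, target): "region" (400x640 bool, what is visible of it).
- mark_of(picture, target): "point" ([x, y, z] in m, in world coordinates, good to about 4 mm: a listed point, or the origin of a listed thing).
The state is a dict: "time_s": time; "joints": joint angles; "dq": joint speeds; "joint_efforts": joint torques, N m; "tool_pos": TCP position; "ee_rot": TCP orientation; "ft_force": force on the tool from outside, world axes, zero at the start; "ft_torque": the same for the moment, N m; "width": finger opening in m; "grasp_force": force on a finger pad.
Only numpy, scipy, OpenCV 4.12 (cv2) and the standard library are available. Lean on these libraries where they do the work, as an engineer would, in place of code of your own. Each camera call takes 0.05 s, during which the arm holds its last target. There are 200 camera calls.

## Working session

There is one attempt and no reset: what is moved stays moved. The work goes in short steps, Python scripts to look and compute and a tool call to move; the robot and the scene stay as the last step left them, time stands still between calls to the robot, and variables do not carry over. Pictures are saved under pics/ and viewed, at most 10 in all, crops included, and the job is handed in when it is done.

Besides the shell and the picture viewer there is one more tool, called as name(argument=value, ...) on one line, values as JSON. move_arm: Moves the arm, as the interface text tells. Its arguments: {"type":"object","properties":{"offset":{"type":"array"},"turn":{"type":"array"},"hand":{"type":"array"},"grip_force":{"type":"number"}},"required":["offset","turn","hand"]}

```bash
mkdir -p pics
cat > h.py <<'E'
import numpy as np,cv2
from workcell import status,vision,job,recognise,cut_out,mark_of
def save(p,n): cv2.imwrite('pics/'+n+'.png',p['pixels'][:,:,::-1])
E
python3 - <<'E'
from h import *
o=status.get_obs(); print({k:np.round(v,3).tolist() for k,v in o.items()})
for c in ['scene','side']:
    p=vision.get_image(c); save(p,c)
    for t in ['case','lid_handle','lid_hinge','bolt_knob','bolt_slide','keeper_top']:
        print(c,t,[(round(r['score'],2),np.round(r['point'],4).tolist()) for r in mark_of(p,t)[:2]])
print(status.get_obs()['time_s'])
E
```

```text
{'time_s': 0.0, 'joints': [-1.488, 0.287, 1.578, 0.0, 1.279, -0.15], 'dq': [-0.001, 0.0, 0.0, -0.002, -0.002, -0.0], 'joint_efforts': [-0.0, -40.598, -29.262, -0.0, 0.006, -0.0], 'tool_pos': [0.156, -0.656, 0.195], 'ee_rot': [-0.001, 0.993, 0.116, 0.0], 'ft_force': [0.46, -0.249, -0.673], 'ft_torque': [-0.044, -0.028, -0.013], 'grasp_force': 0.0, 'width': 0.086}
scene case [(0.57, [0.5793, -0.0815, 0.0014])]
scene lid_handle [(0.95, [0.4641, -0.0645, 0.1267])]
scene lid_hinge [(0.7, [0.6675, 0.0033, 0.0901])]
scene bolt_knob [(0.41, [0.5199, -0.1733, 0.1205])]
scene bolt_slide []
scene keeper_top [(0.53, [0.5394, -0.2228, 0.1166])]
side case [(0.92, [0.5844, -0.0813, 0.0034])]
side lid_handle [(0.72, [0.5852, -0.0816, 0.0032]), (0.55, [0.4649, -0.0606, 0.1241])]
side lid_hinge [(0.92, [0.6644, -0.0026, 0.0889]), (0.41, [0.6902, -0.1962, 0.091])]
side bolt_knob [(0.39, [0.5173, -0.1736, 0.1195])]
side bolt_slide []
side keeper_top [(0.68, [0.5374, -0.226, 0.1133])]
0.7
```

```bash
python3 -c "
import cv2,numpy as np
a=cv2.imread('pics/scene.png');b=cv2.imread('pics/side.png')
cv2.imwrite('pics/both.png',cv2.resize(np.vstack([a,b]),(480,600)))"
```

```text
(no output)
```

View pics/scene.png

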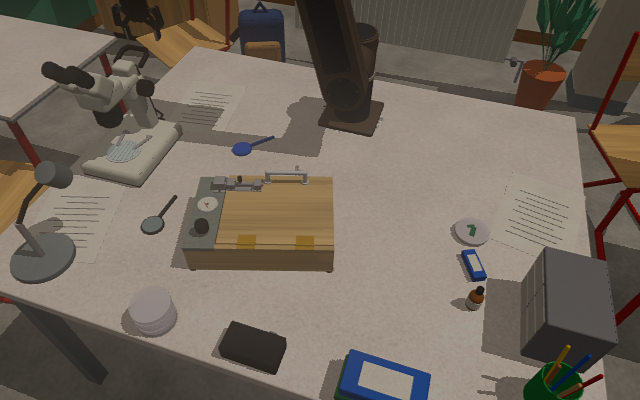

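View pics/side.png

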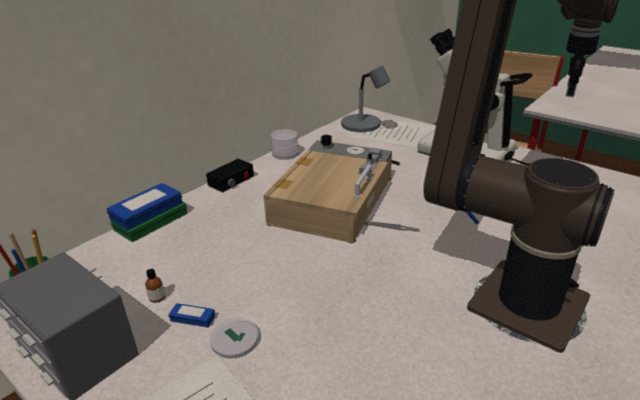

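The case is in front of the robot at about (0.582, -0.081) with yaw about 0.30, and the knob is near the shot end. In the scene view the pull is at about (287,176) px and the bolt and keeper at about (235,184). I'll move above the pull.

move_arm(offset=[[0.022, -0.0253, -0.0033], [0.022, -0.0253, -0.0033], [0.022, -0.0253, -0.0033], [0.022, -0.0253, -0.0033], [0.022, -0.0253, -0.0033], [0.022, -0.0253, -0.0033], [0.022, -0.0253, -0.0033], [0.022, -0.0253, -0.0033], [0.022, -0.0253, -0.0033], [0.022, -0.0253, -0.0033], [0.022, -0.0253, -0.0033], [0.022, -0.0253, -0.0033], [0.022, -0.0253, -0.0033], [0.022, -0.0253, -0.0033], [0.022, -0.0253, -0.0033], [0.022, -0.0253, -0.0033], [0.022, -0.0253, -0.0033], [0.022, -0.0253, -0.0033], [0.022, -0.0253, -0.0033], [0.022, -0.0253, -0.0033]], turn=[0, 0, 0, 0, 0, 0, 0, 0, 0, 0, 0, 0, 0, 0, 0, 0, 0, 0, 0, 0], hand=[0.085, 0.085, 0.085, 0.085, 0.085, 0.085, 0.085, 0.085, 0.085, 0.085, 0.085, 0.085, 0.085, 0.085, 0.085, 0.085, 0.085, 0.085, 0.085, 0.085])

```text
time_s: 2.37
tool_pos: [0.4677, -0.0613, 0.2629]
ee_rot: [0.0, 0.993, 0.116, 0.001]
ft_force: [0.7, -0.5, 0.2]
width: 0.0848
grasp_force: 0.0
```

move_arm(offset=[[0, 0, 0], [0, 0, 0], [0, 0, 0], [0, 0, 0], [0, 0, 0], [0, 0, 0], [0, 0, 0], [0, 0, 0], [0, 0, 0], [0, 0, 0], [0, 0, 0], [0, 0, 0], [0, 0, 0], [0, 0, 0], [0, 0, 0]], turn=[-0.117, -0.117, -0.117, -0.117, -0.117, -0.117, -0.117, -0.117, -0.117, -0.117, -0.117, -0.117, -0.117, -0.117, 0], hand=[0.085, 0.085, 0.085, 0.085, 0.085, 0.085, 0.085, 0.085, 0.085, 0.085, 0.085, 0.085, 0.085, 0.085, 0.085])

```text
time_s: 3.62
tool_pos: [0.4671, -0.0629, 0.2625]
ee_rot: [0.0, 0.593, 0.805, 0.0]
ft_force: [-0.3, -0.2, 0.1]
width: 0.0852
grasp_force: 0.0
```

Run:
```python
from h import *
o=status.get_obs(); print({k:np.round(v,3).tolist() for k,v in o.items()})
p=vision.get_image('wrist'); save(p,'w1'); print(np.round(p['mount'],3).tolist(),p['fx'],p['cx'],p['cy'])
for t in ['lid_handle','bolt_knob','keeper_top','lid_hinge']:
    print(t,[(round(r['score'],2),np.round(r['point'],4).tolist()) for r in mark_of(p,t)[:2]])
```

```text
{'time_s': 3.617, 'joints': [-0.35, -0.225, 1.98, 0.0, 1.386, -0.652], 'dq': [-0.001, 0.0, -0.002, -0.002, -0.0, 0.16], 'joint_efforts': [0.0, -21.262, -30.185, -0.001, -0.001, -0.539], 'tool_pos': [0.467, -0.063, 0.262], 'ee_rot': [0.0, 0.593, 0.805, 0.0], 'ft_force': [-0.311, -0.197, 0.144], 'ft_torque': [-0.008, 0.032, -0.051], 'grasp_force': 0.0, 'width': 0.085}
[[0.001, 0.947, 0.322, 0.082], [1.0, -0.001, -0.0, -0.0], [-0.0, 0.322, -0.947, -0.177], [0.0, 0.0, 0.0, 1.0]] 330.7921472946848 317.7139404066673 198.32099328962946
lid_handle [(0.6, [0.4675, -0.0665, 0.1285])]
bolt_knob [(0.6, [0.5214, -0.1702, 0.123])]
keeper_top [(0.61, [0.5346, -0.2283, 0.1123])]
lid_hinge [(0.79, [0.6665, 0.0021, 0.0935])]
```

View pics/w1.png

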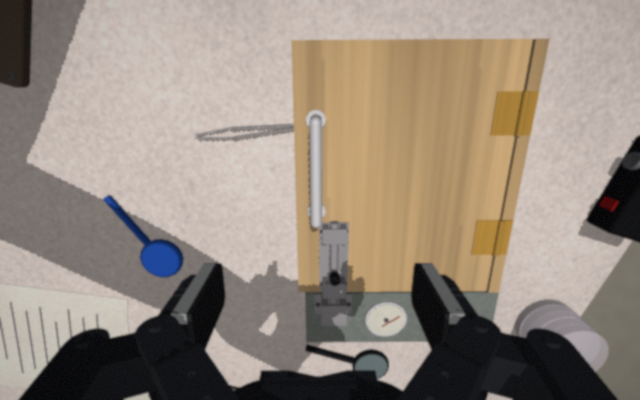

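The wrist view shows the pull vertical at column ~316, rows 119–222, so it is centred and aligned. The knob is at (335,278). I'll descend and grip the pull.

move_arm(offset=[[0.004, -0.0005, 0.02], [0, 0, 0.03], [0, 0, 0.03], [0, 0, 0.03], [0, 0, 0.025], [0, 0, 0.018], [0, 0, 0]], turn=[0, 0, 0, 0, 0, 0, 0], hand=[0.06, 0.06, 0.06, 0.06, 0.06, 0.06, 0.06], grip_force=35)

```text
time_s: 4.45
tool_pos: [0.4621, -0.0581, 0.1048]
ee_rot: [-0.004, 0.594, 0.804, -0.001]
ft_force: [-1.1, 0.7, -0.7]
width: 0.0599
grasp_force: 0.0
```

move_arm(offset=[[0, 0, 0], [0, 0, 0], [0, 0, 0], [0, 0, 0], [0, 0, 0], [0, 0, 0], [0, 0, 0], [0, 0, 0], [0, 0, 0], [0, 0, 0]], turn=[0, 0, 0, 0, 0, 0, 0, 0, 0, 0], hand=[0, 0, 0, 0, 0, 0, 0, 0, 0, 0], grip_force=35)

```text
time_s: 5.28
tool_pos: [0.4654, -0.0592, 0.1093]
ee_rot: [-0.0, 0.593, 0.805, -0.0]
ft_force: [0.8, -0.4, -0.3]
width: -0.0003
grasp_force: 0.0
```

Run:
```python
from h import *
o=status.get_obs(); print({k:np.round(o[k],3).tolist() for k in ['tool_pos','width','grasp_force','ft_force','time_s']})
p=vision.get_image('wrist'); save(p,'w2')
q=vision.get_image('side'); cv2.imwrite('pics/s2.png',cv2.resize(q['pixels'][100:260,240:480,::-1],None,fx=3,fy=3))
```

```text
{'tool_pos': [0.465, -0.059, 0.109], 'width': -0.0, 'grasp_force': 0.0, 'ft_force': [0.807, -0.415, -0.327], 'time_s': 5.283}
```

View pics/w2.png

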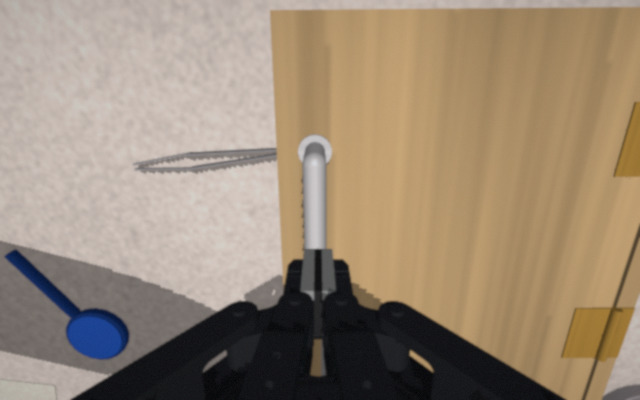

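View pics/s2.png

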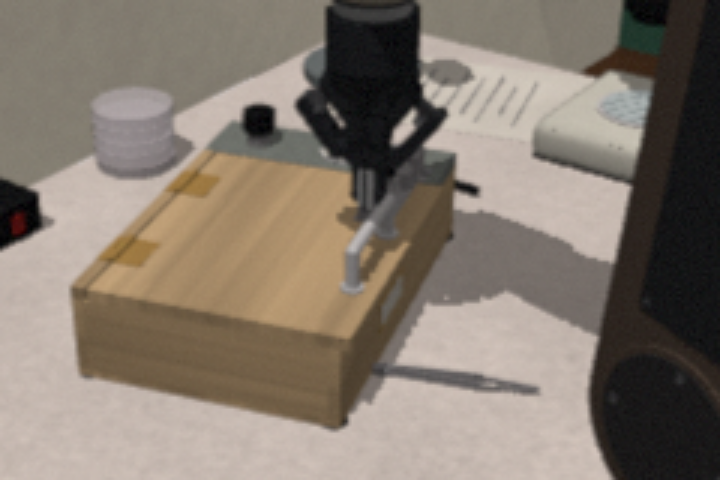

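Run:
```python
import cv2
a=cv2.imread('pics/w2.png')[190:340,230:410]
cv2.imwrite('pics/w2c.png',cv2.resize(a,None,fx=3.9,fy=3.9,interpolation=cv2.INTER_CUBIC))
```

```text
(no output)
```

View pics/w2c.png

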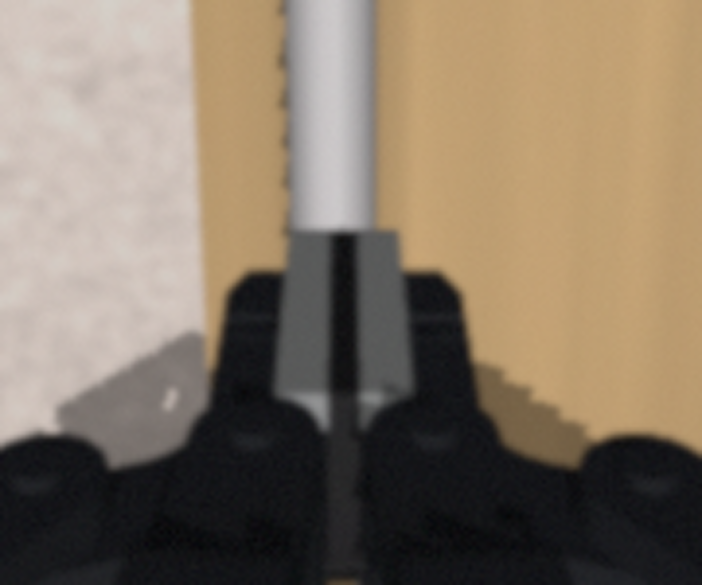

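The crop shows the shut pads ending just above the bar (tip edge at row ~250), so the fingertips are higher than the TCP implied. I'll get the tip height from the side view.

Run:
```python
from h import *
p=vision.get_image('side'); P=np.linalg.inv(p['pose'])
def pr(w):
    c=P@np.r_[w,1]; return [round(p['cx']+p['fx']*c[0]/-c[2],1),round(p['cy']-p['fy']*c[1]/-c[2],1)]
t=status.get_obs()['tool_pos']
for z in [.09,.109,.12,.125,.131,.14,.15]: print(z,pr([t[0],t[1],z]))
R=lambda a:np.array([[np.cos(a),-np.sin(a)],[np.sin(a),np.cos(a)]])
for n,l in dict(legL=(-.105,.105,.125),legR=(-.105,.005,.125),legLb=(-.105,.105,.09),legRb=(-.105,.005,.09)).items():
    print(n,pr([*(np.array([.582,-.081])+R(.3)@l[:2]),l[2]]))
a=p['pixels'][130:210,330:410,::-1]; cv2.imwrite('pics/s3.png',cv2.resize(a,None,fx=7,fy=7,interpolation=cv2.INTER_CUBIC))
```

```text
0.09 [np.float64(361.2), np.float64(187.0)]
0.109 [np.float64(361.3), np.float64(180.5)]
0.12 [np.float64(361.4), np.float64(176.7)]
0.125 [np.float64(361.5), np.float64(175.0)]
0.131 [np.float64(361.5), np.float64(172.9)]
0.14 [np.float64(361.6), np.float64(169.8)]
0.15 [np.float64(361.6), np.float64(166.2)]
legL [np.float64(355.2), np.float64(184.0)]
legR [np.float64(367.5), np.float64(166.5)]
legLb [np.float64(355.0), np.float64(196.3)]
legRb [np.float64(367.1), np.float64(178.2)]
```

View pics/s3.png

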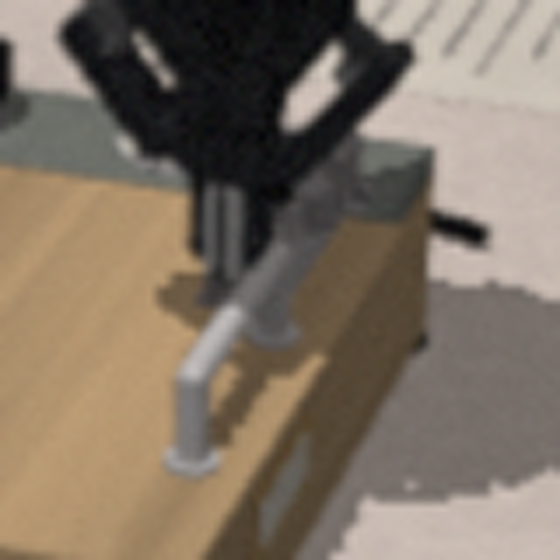

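The pad tips sit right at the top of the bar (tip z about 0.131, not 0.109). I'll open, go lower in steps while watching the force, then close.

move_arm(offset=[[0, 0, 0], [0, 0, -0.008], [0, 0, 0], [0, 0, 0], [0, 0, 0.004], [0, 0, 0.006], [0, 0, 0.006], [0, 0, 0.005], [0, 0, 0]], turn=[0, 0, 0, 0, 0, 0, 0, 0, 0], hand=[0.04, 0.04, 0.04, 0.04, 0.04, 0.04, 0.04, 0.04, 0.04])

```text
time_s: 6.18
tool_pos: [0.4641, -0.0588, 0.0943]
ee_rot: [-0.002, 0.593, 0.805, -0.001]
ft_force: [0.5, 0.1, 0.5]
width: 0.04
grasp_force: 0.0
```

move_arm(offset=[[0, 0, 0], [0, 0, 0], [0, 0, 0], [0, 0, 0], [0, 0, 0], [0, 0, 0], [0, 0, 0]], turn=[0, 0, 0, 0, 0, 0, 0], hand=[0, 0, 0, 0, 0, 0, 0], grip_force=35)

```text
time_s: 6.77
tool_pos: [0.4656, -0.0593, 0.0965]
ee_rot: [0.0, 0.593, 0.805, 0.0]
ft_force: [-0.1, -0.3, -0.0]
width: 0.0
grasp_force: 0.0
```

Run:
```python
from h import *
w=vision.get_image('wrist'); s=vision.get_image('side'); c=vision.get_image('scene')
f=lambda a,k:cv2.resize(a[:,:,::-1],k,interpolation=cv2.INTER_CUBIC)
cv2.imwrite('pics/c4.png',np.vstack([np.hstack([f(w['pixels'][120:320,220:420],(390,300)),f(s['pixels'][130:210,320:420],(390,300))]),np.hstack([f(c['pixels'][100:200,200:340],(390,290)),f(w['pixels'],(390,290))])]))
```

```text
(no output)
```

View pics/c4.png

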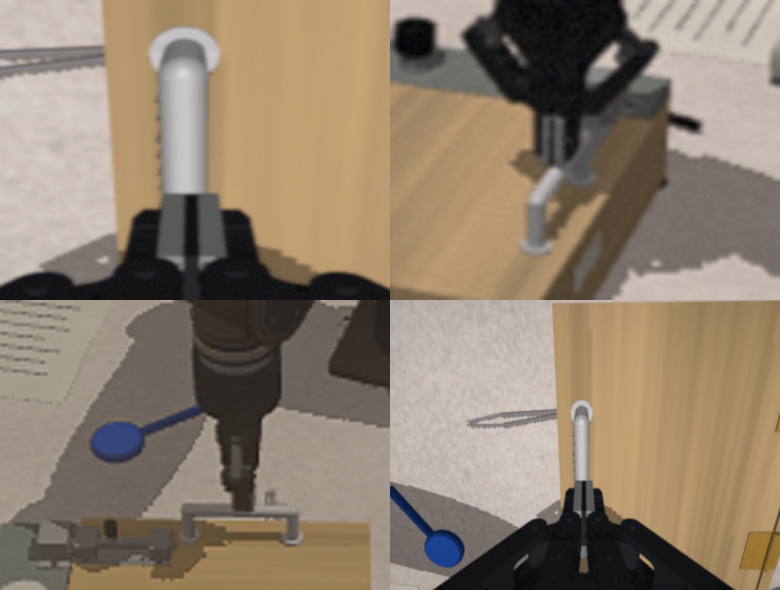

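All views agree that the tips are still above the bar. Working the wrist view through, the tip sits ~42 mm behind the reported TCP (tip z ≈ 0.138 now). I'll go down in two stages.

move_arm(offset=[[0, 0, 0], [0, 0, 0], [0, 0, 0], [0, 0, 0.005], [0, 0, 0.005], [0, 0, 0.004], [0, 0, 0]], turn=[0, 0, 0, 0, 0, 0, 0], hand=[0.04, 0.04, 0.04, 0.04, 0.04, 0.04, 0.04])

```text
time_s: 7.5
tool_pos: [0.4644, -0.0589, 0.0808]
ee_rot: [-0.001, 0.594, 0.805, -0.0]
ft_force: [0.2, 0.1, 1.0]
width: 0.0402
grasp_force: 0.0
```

move_arm(offset=[[0, 0, 0.005], [0, 0, 0.005], [0, 0, 0.004], [0, 0, 0], [0, 0, 0]], turn=[0, 0, 0, 0, 0], hand=[0.04, 0.04, 0.04, 0.04, 0.04])

```text
time_s: 7.92
tool_pos: [0.4652, -0.0591, 0.0679]
ee_rot: [-0.0, 0.594, 0.805, -0.0]
ft_force: [-0.9, -0.5, 0.6]
width: 0.0402
grasp_force: 0.0
```

move_arm(offset=[[0, 0, 0], [0, 0, 0], [0, 0, 0], [0, 0, 0], [0, 0, 0], [0, 0, 0], [0, 0, 0]], turn=[0, 0, 0, 0, 0, 0, 0], hand=[0, 0, 0, 0, 0, 0, 0], grip_force=35)

```text
time_s: 8.5
tool_pos: [0.4638, -0.0598, 0.0686]
ee_rot: [-0.002, 0.593, 0.805, -0.002]
ft_force: [-5.3, -2.6, 3.6]
width: 0.0112
grasp_force: 34.2
```

Gripped (11 mm). Now a gentle tug.

move_arm(offset=[[0, -0.0015, 0], [0, 0, -0.002], [0, 0, -0.002], [0, 0, 0], [0, 0, 0]], turn=[0, 0, 0, 0, 0], hand=[0, 0, 0, 0, 0])

```text
time_s: 8.92
tool_pos: [0.4646, -0.0596, 0.0723]
ee_rot: [0.001, 0.593, 0.805, 0.0]
ft_force: [3.7, -0.1, -5.8]
width: 0.0108
grasp_force: 34.1
```

move_arm(offset=[[0, 0, -0.002], [0, 0, -0.002], [0, 0, 0], [0, 0, 0]], turn=[0, 0, 0, 0], hand=[0, 0, 0, 0])

```text
time_s: 9.25
tool_pos: [0.4652, -0.0595, 0.075]
ee_rot: [0.002, 0.594, 0.805, 0.001]
ft_force: [10.4, 0.2, -14.3]
width: 0.0106
grasp_force: 34.5
```

move_arm(offset=[[0, 0, -0.002], [0, 0, 0], [0, 0, 0]], turn=[0, 0, 0], hand=[0, 0, 0])

```text
time_s: 9.5
tool_pos: [0.4653, -0.0594, 0.0755]
ee_rot: [0.002, 0.594, 0.805, 0.002]
ft_force: [15.1, -1.0, -22.0]
width: 0.0106
grasp_force: 34.5
```

It's caught: the force rises steeply past 6 mm. I'll lower the lid, release, and go to the knob.

move_arm(offset=[[0, 0, 0.003], [0, 0, 0.003], [0, 0, 0.002], [0, 0, 0.002], [0, 0, 0], [0, 0, 0], [0, 0, 0], [0, 0, 0], [0, 0, -0.01], [0, 0, -0.02], [0, 0, -0.03], [0, 0, 0]], turn=[0, 0, 0, 0, 0, 0, 0, 0, 0, 0, 0, 0], hand=[0, 0, 0, 0, 0, 0.04, 0.04, 0.04, 0.04, 0.04, 0.04, 0.04])

```text
time_s: 10.5
tool_pos: [0.4678, -0.061, 0.135]
ee_rot: [0.005, 0.593, 0.805, 0.002]
ft_force: [1.1, -0.1, 1.2]
width: 0.0399
grasp_force: 0.0
```

move_arm(offset=[[-0.0155, 0.0025, 0], [-0.0155, 0.0025, 0], [-0.0155, 0.0025, 0], [-0.0155, 0.0025, 0], [-0.0155, 0.0025, 0], [-0.0155, 0.0025, 0], [-0.0155, 0.003, 0], [-0.0155, 0.003, 0], [0, 0, 0], [0, 0, 0]], turn=[0, 0, 0, 0, 0, 0, 0, 0, 0, 0], hand=[0.04, 0.04, 0.04, 0.04, 0.04, 0.04, 0.04, 0.04, 0.04, 0.04])

```text
time_s: 11.33
tool_pos: [0.5208, -0.1731, 0.1277]
ee_rot: [-0.001, 0.594, 0.804, -0.0]
ft_force: [-0.4, 0.1, 0.1]
width: 0.0401
grasp_force: 0.0
```

Run:
```python
from h import *
o=status.get_obs(); print(np.round(o['tool_pos'],4),o['width'])
w=vision.get_image('wrist'); s=vision.get_image('side'); c=vision.get_image('scene')
for n,p in dict(w=w,s=s,c=c).items(): print(n,[(round(r['score'],2),np.round(r['point'],4).tolist()) for r in mark_of(p,'bolt_knob')[:2]])
f=lambda a,k:cv2.resize(a[:,:,::-1],k,interpolation=cv2.INTER_CUBIC)
cv2.imwrite('pics/c5.png',np.vstack([np.hstack([f(w['pixels'][140:340,220:420],(390,300)),f(s['pixels'][110:190,330:430],(390,300))]),np.hstack([f(c['pixels'][110:210,180:320],(390,290)),f(w['pixels'],(390,290))])]))
```

```text
[ 0.5208 -0.1731  0.1277] 0.04007465255176611
w [(0.84, [0.5221, -0.1701, 0.1208])]
s [(0.4, [0.5204, -0.1746, 0.1184])]
c [(0.44, [0.5222, -0.1728, 0.116])]
```

View pics/c5.png

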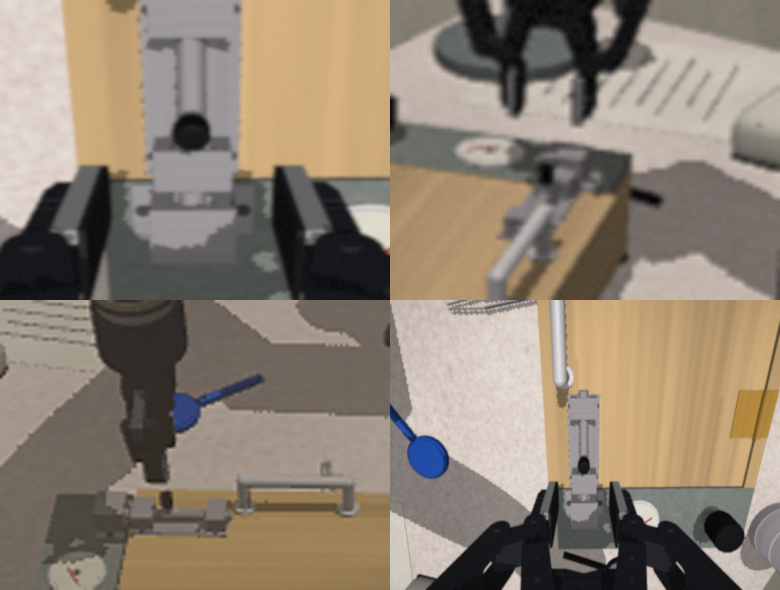

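The knob is centred (column 318, row 228 in the wrist view). I'll descend and grip it.

move_arm(offset=[[0.001, 0, 0.015], [0, 0, 0.02], [0, 0, 0.012], [0, 0, 0.006], [0, 0, 0.004], [0, 0, 0], [0, 0, 0]], turn=[0, 0, 0, 0, 0, 0, 0], hand=[0.04, 0.04, 0.04, 0.04, 0.04, 0.04, 0.04])

```text
time_s: 12.22
tool_pos: [0.5209, -0.1712, 0.0718]
ee_rot: [0.0, 0.593, 0.805, 0.0]
ft_force: [-0.2, -0.5, -0.3]
width: 0.0401
grasp_force: 0.0
```

move_arm(offset=[[0, 0, 0], [0, 0, 0], [0, 0, 0], [0, 0, 0], [0, 0, 0], [0, 0, 0], [0, 0, 0]], turn=[0, 0, 0, 0, 0, 0, 0], hand=[0, 0, 0, 0, 0, 0, 0], grip_force=30)

```text
time_s: 12.8
tool_pos: [0.5206, -0.1715, 0.0722]
ee_rot: [0.0, 0.593, 0.805, -0.0]
ft_force: [-3.5, -1.2, 5.7]
width: 0.0105
grasp_force: 29.4
```

move_arm(offset=[[0.003, 0, 0], [0.004, 0, 0], [0.004, 0, 0], [0.004, 0, 0], [0.004, 0, 0], [0.003, 0, 0], [0.002, 0, 0], [0, 0, 0]], turn=[0, 0, 0, 0, 0, 0, 0, 0], hand=[0, 0, 0, 0, 0, 0, 0, 0])

```text
time_s: 13.47
tool_pos: [0.5133, -0.1483, 0.0722]
ee_rot: [0.0, 0.593, 0.805, -0.001]
ft_force: [-3.0, -2.4, 6.9]
width: 0.0104
grasp_force: 29.5
```

move_arm(offset=[[0.002, 0, 0], [0.002, 0, 0], [0, 0, 0], [0, 0, 0]], turn=[0, 0, 0, 0], hand=[0, 0, 0, 0])

```text
time_s: 13.8
tool_pos: [0.5129, -0.1471, 0.0723]
ee_rot: [0.003, 0.593, 0.805, -0.002]
ft_force: [-3.3, -8.7, 2.8]
width: 0.0104
grasp_force: 29.3
```

The bolt is drawn to its stop (26 mm). Release and go back to the pull.

move_arm(offset=[[-0.002, 0, 0], [0, 0, 0], [0, 0, 0], [0, 0, 0], [0, 0, -0.01], [0, 0, -0.02], [0, 0, -0.03], [0, 0, 0]], turn=[0, 0, 0, 0, 0, 0, 0, 0], hand=[0, 0.04, 0.04, 0.04, 0.04, 0.04, 0.04, 0.04])

```text
time_s: 14.47
tool_pos: [0.5165, -0.1475, 0.1379]
ee_rot: [0.005, 0.593, 0.805, 0.001]
ft_force: [1.1, -0.3, 1.5]
width: 0.0402
grasp_force: 0.0
```

move_arm(offset=[[0.016, -0.0035, 0], [0.016, -0.0035, 0], [0.016, -0.0035, 0], [0.016, -0.0035, 0], [0.016, -0.0035, 0], [0.015, -0.003, 0], [0, 0, 0], [0, 0, 0]], turn=[0, 0, 0, 0, 0, 0, 0, 0], hand=[0.04, 0.04, 0.04, 0.04, 0.04, 0.04, 0.04, 0.04])

```text
time_s: 15.13
tool_pos: [0.4652, -0.0609, 0.1316]
ee_rot: [0.0, 0.593, 0.805, 0.0]
ft_force: [-0.2, 0.5, 0.6]
width: 0.04
grasp_force: 0.0
```

Run:
```python
from h import *
o=status.get_obs(); t=o['tool_pos']; print(np.round(t,4))
d=np.array([.4646,-.0596])-t[:2]; print('need x,y',d@[-.296,.955],d@[.955,.296],'down',t[2]-.0686)
for c in ['wrist','side']:
    p=vision.get_image(c); print([(round(r['score'],2),np.round(r['point'],4).tolist()) for r in mark_of(p,'bolt_knob')[:2]])
```

```text
[ 0.4652 -0.0609  0.1316]
need x,y 0.0014322229775351682 -0.00013772095062302794 down 0.06297639302019176
[(0.78, [0.5143, -0.148, 0.1227])]
[(0.49, [0.5125, -0.1492, 0.1166])]
```

move_arm(offset=[[0.001, 0, 0.015], [0, 0, 0.02], [0, 0, 0.015], [0, 0, 0.008], [0, 0, 0.005], [0, 0, 0], [0, 0, 0]], turn=[0, 0, 0, 0, 0, 0, 0], hand=[0.04, 0.04, 0.04, 0.04, 0.04, 0.04, 0.04])

```text
time_s: 15.92
tool_pos: [0.4653, -0.0608, 0.0688]
ee_rot: [0.0, 0.594, 0.805, 0.0]
ft_force: [0.2, -0.5, 0.5]
width: 0.0402
grasp_force: 0.0
```

move_arm(offset=[[0, 0, 0], [0, 0, 0], [0, 0, 0], [0, 0, 0], [0, 0, 0], [0, 0, 0], [0, 0, 0]], turn=[0, 0, 0, 0, 0, 0, 0], hand=[0, 0, 0, 0, 0, 0, 0], grip_force=40)

```text
time_s: 16.5
tool_pos: [0.4644, -0.0612, 0.0694]
ee_rot: [-0.0, 0.593, 0.805, -0.001]
ft_force: [-4.9, -2.3, 5.0]
width: 0.0106
grasp_force: 39.1
```

Run:
```python
import numpy as np
f=lambda a:np.array([-.211*np.cos(a)+.035*np.sin(a),.211*np.sin(a)+.035*np.cos(a)])
A=np.radians(np.linspace(0,60,31)); P=np.array([f(a) for a in A])
print((P[:]-P[0]).round(4)[::10].tolist())
d=np.diff(P,axis=0); print([[0,round(x,4),round(-z,4)] for x,z in d])
```

```text
[[0.0, 0.0], [0.0247, 0.0701], [0.0719, 0.1274], [0.1358, 0.1652]]
[[0, np.float64(0.0014), np.float64(-0.0073)], [0, np.float64(0.0016), np.float64(-0.0073)], [0, np.float64(0.0019), np.float64(-0.0072)], [0, np.float64(0.0021), np.float64(-0.0072)], [0, np.float64(0.0024), np.float64(-0.0071)], [0, np.float64(0.0026), np.float64(-0.007)], [0, np.float64(0.0028), np.float64(-0.0069)], [0, np.float64(0.0031), np.float64(-0.0068)], [0, np.float64(0.0033), np.float64(-0.0067)], [0, np.float64(0.0036), np.float64(-0.0066)], [0, np.float64(0.0038), np.float64(-0.0064)], [0, np.float64(0.004), np.float64(-0.0063)], [0, np.float64(0.0042), np.float64(-0.0062)], [0, np.float64(0.0044), np.float64(-0.006)], [0, np.float64(0.0046), np.float64(-0.0058)], [0, np.float64(0.0048), np.float64(-0.0057)], [0, np.float64(0.005), np.float64(-0.0055)], [0, np.float64(0.0052), np.float64(-0.0053)], [0, np.float64(0.0054), np.float64(-0.0051)], [0, np.float64(0.0056), np.float64(-0.005)], [0, np.float64(0.0058), np.float64(-0.0048)], [0, np.float64(0.0059), np.float64(-0.0046)], [0, np.float64(0.0061), np.float64(-0.0043)], [0, np.float64(0.0062), np.float64(-0.0041)], [0, np.float64(0.0064), np.float64(-0.0039)], [0, np.float64(0.0065), np.float64(-0.0037)], [0, np.float64(0.0066), np.float64(-0.0035)], [0, np.float64(0.0067), np.float64(-0.0032)], [0, np.float64(0.0068), np.float64(-0.003)], [0, np.float64(0.0069), np.float64(-0.0027)]]
```

move_arm(offset=[[0, 0.0004, -0.0073], [0, 0.0016, -0.0073], [0, 0.0019, -0.0072], [0, 0.0021, -0.0072], [0, 0.0024, -0.0071], [0, 0, 0], [0, 0, 0]], turn=[0, 0, 0, 0, 0, 0, 0], hand=[0, 0, 0, 0, 0, 0, 0])

```text
time_s: 17.08
tool_pos: [0.4727, -0.0584, 0.1047]
ee_rot: [0.0, 0.593, 0.805, -0.001]
ft_force: [1.0, -5.9, -4.3]
width: 0.0108
grasp_force: 39.0
```

The lid is free. Continue along the arc.

move_arm(offset=[[-0.001, 0.0026, -0.007], [0, 0.0028, -0.0069], [0, 0.0031, -0.0068], [0, 0.0033, -0.0067], [0, 0.0036, -0.0066], [0, 0.0038, -0.0064], [0, 0.004, -0.0063], [0, 0.0042, -0.0062], [0, 0.0044, -0.006], [0, 0.0046, -0.0058], [0, 0, 0]], turn=[0, 0, 0, 0, 0, 0, 0, 0, 0, 0, 0], hand=[0, 0, 0, 0, 0, 0, 0, 0, 0, 0, 0])

```text
time_s: 18.0
tool_pos: [0.5067, -0.0475, 0.1715]
ee_rot: [-0.002, 0.593, 0.805, -0.001]
ft_force: [-10.0, -2.1, 3.2]
width: 0.0105
grasp_force: 39.2
```

move_arm(offset=[[0, 0.0036, -0.0057], [0, 0.0046, -0.0055], [0, 0.0052, -0.0053], [0, 0.0054, -0.0051], [0, 0.0056, -0.005], [0, 0.0058, -0.0048], [0, 0.0059, -0.0046], [0, 0.0061, -0.0043], [0, 0, 0]], turn=[0, 0, 0, 0, 0, 0, 0, 0, 0], hand=[0, 0, 0, 0, 0, 0, 0, 0, 0])

```text
time_s: 18.75
tool_pos: [0.5479, -0.0345, 0.2134]
ee_rot: [-0.001, 0.593, 0.805, 0.0]
ft_force: [-10.1, -0.0, 7.2]
width: 0.0106
grasp_force: 39.8
```

move_arm(offset=[[0, 0.0062, -0.0041], [0, 0.0064, -0.0039], [0, 0.0065, -0.0037], [0, 0.0066, -0.0035], [0, 0.0067, -0.0032], [0, 0.0068, -0.003], [0, 0.0069, -0.0027], [0, 0, 0], [0, 0, 0], [0, 0, 0]], turn=[0, 0, 0, 0, 0, 0, 0, 0, 0, 0], hand=[0, 0, 0, 0, 0, 0, 0, 0, 0, 0])

```text
time_s: 19.58
tool_pos: [0.593, -0.0203, 0.2378]
ee_rot: [0.0, 0.593, 0.805, 0.002]
ft_force: [-5.7, 1.6, 7.7]
width: 0.0106
grasp_force: 41.3
```

Run:
```python
from h import *
o=status.get_obs(); t=o['tool_pos']
h=(t[:2]-np.array([.4644,-.0612]))@[.955,.296]; v=t[2]-.0694
p=np.array([-.211+h,.035+v]); print(h,v,'r',np.hypot(*p),'ang',np.degrees(np.arctan2(p[1],-p[0])-np.arctan2(.035,.211)))
s=vision.get_image('side'); c=vision.get_image('scene')
for q in (s,c): print([(round(r['score'],2),np.round(r['point'],4).tolist()) for r in mark_of(q,'lid_handle')[:2]])
f=lambda a:cv2.resize(a[:,:,::-1],(390,300),interpolation=cv2.INTER_CUBIC)
cv2.imwrite('pics/c6.png',np.hstack([f(s['pixels'][60:240,230:460]),f(c['pixels'][80:290,170:400])]))
```

```text
0.13489096530962758 0.1684409334521641 r 0.2172114144454388 ang 60.070454331218414
[(0.91, [0.5916, -0.0214, 0.2907])]
[(0.66, [0.591, -0.0202, 0.2928]), (0.51, [0.6667, -0.0007, 0.0914])]
```

View pics/c6.png

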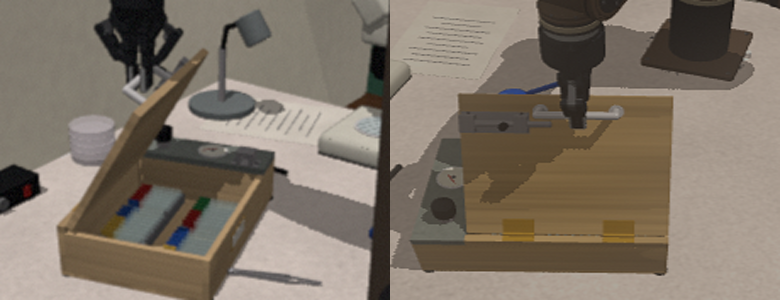

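The lid stands open at about 60°, held by its pull, with the slides visible. The eyepiece and the other things look undisturbed. I'll let it settle briefly and hand in.

move_arm(offset=[[0, 0, 0], [0, 0, 0], [0, 0, 0], [0, 0, 0], [0, 0, 0], [0, 0, 0]], turn=[0, 0, 0, 0, 0, 0], hand=[0, 0, 0, 0, 0, 0])

```text
time_s: 20.28
tool_pos: [0.5928, -0.0203, 0.2378]
ee_rot: [0.0, 0.593, 0.805, 0.002]
ft_force: [-6.6, 1.7, 6.2]
width: 0.0105
grasp_force: 41.3
```

```bash
python3 -c "
from h import *
o=status.get_obs();print(o['tool_pos'],o['width'],o['grasp_force']);print(job.finish_job())"
```

```text
[ 0.59283048 -0.02030225  0.23778505] 0.010477840116846451 41.26540124416351
the job is handed in; nothing more can be done
None
```

The tug showed the bolt was caught, so I drew it back to its stop, raised the lid by its pull to about 60°, and handed the job in at about 20 s with the gripper still holding it.

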